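Clear the bottle off the lighting supply box and open its access panel

TASK

Someone has left a bottle standing on the access panel of the grey lighting supply box. First take it off and set it down gently, standing upright and released, on the floor of the deep tray, never letting it fall over on the way; then turn the key in the panel's cam latch a full quarter turn clockwise and swing the panel up on its back hinge until it stands at least two thirds of the way to vertical, and leave it open so that the breakers can be reached. Leave the brush, the vials and the loupe where they are.

Things in the scene. Friction and masses are not known exactly. Their poses are not given: they have to be found in the camera images.
- supply_box: Grey sheet-metal supply box fixed to the table, 170 (x) x 220 (y) x 70 mm high without its panel; 77 mm high to the panel's top. Origin: centre of its underside. Own z up, own -x is the front (turned up to 0.3 rad from facing the robot), +x the back, where the hinge is. It stands left or right on the table, with the deep tray on the other side; both vary.
- panel_hinge (a point): Point on the hinge line of the access panel at the middle of the box's back edge, 85 mm behind the box's origin (box +x) and 71 mm above the table. The hinge line runs along the box's y; the underside of the shut panel is level with this point.
- panel_lip (a point): Middle of the free front edge of the access panel (at half thickness). The panel is a flat 190 x 220 mm, 6 mm thick sheet, from the hinge to this edge, which overhangs the box's front wall by 20 mm and is turned down 7 mm below the sheet's underside; 190 mm from the hinge.
- panel (a joint): Opening angle of the access panel, rad: 0 shut (flat on the box), 1.57 upright, stop at 1.75. It opens upward: the front edge rises and swings back. Its stiff friction hinge stays where it is left; lifting it at the key takes about 6 N. The key turns and travels with it. While latched it gives under 0.02 rad.
- key (a joint): Angle of the key, rad: 0 to 0.15 at the start (latched), growing clockwise seen from above the shut panel, to a stop at 1.57. The cam lets the panel go from about 1.0; the job needs a quarter turn, counted from 1.25. Friction holds it (0.06 N m), no spring.
- key_grip (a point): Middle of the key's flat steel wing (10 mm thick, 36 long, 28 high, its foot 16 mm above the panel), on the key's axis, 140 mm in front of the hinge line and 36 mm above the panel's underside (shut: 107 mm above the table). Site y: along the wing, x: across it. At key angle 0 the wing lies along the box's y, at 1.57 along its x; pinched so, it can pivot between the pads as the panel rises.
- bottle: White round bottle with tall cap, 53 mm diameter all the way up (cap 52 mm), 202 mm high, about 0.13 to 0.27 kg. Origin: centre of its underside, z up. It starts upright on the panel (underside 77 mm above the table), behind the key.
- tray: Deep moulded tray fixed to the table, outside 270 (x) x 366 (y) mm, walls 78 mm high; inner floor 3 mm above the table and 228 (x) x 324 (y) mm. Origin: centre of its underside, z up; axes near the world's (yaw under 0.12 rad). A flat brush lies along y at its far (+x) side, at least 70 mm from the middle; the middle is free.
- brush: Flat brush, 32 x 209 x 7 mm, lying in the tray; leave it. Origin: underside, middle of its length.
- vial_a: Sample vial, 23 mm diameter, 54 mm high, standing on the table in front of the box; leave it. Origin: centre of its underside.
- vial_b: Sample vial, 23 mm diameter, 54 mm high, standing on the table behind the box; leave it. Origin: centre of its underside.
- loupe: Folding loupe, 34 x 67 x 14 mm, lying on the table behind the box; leave it. Origin: underside, middle of its length.

How it is judged (in metres and radians):
On the way, in this order (a step that is already met when the one before it is completed fails the run):
1. the bottle stands released in the tray (x of bottle in the frame of tray between -0.095 and 0.095 m and y of bottle in the frame of tray between -0.14 and 0.14 m and z of bottle in the frame of tray below 0.012 m and angle between bottle's own z axis and vertical below 0.12 rad and linear speed of bottle below 0.03 m/s and contact force between bottle and the fingers below 0.1 N and value of joint panel below 0.1 rad), for 0.2 s.
2. the key is turned a quarter turn while the panel is still shut (value of joint key above 1.25 rad and value of joint panel below 0.1 rad), for 0.1 s.
3. the panel is swung open, at least 1.0 rad (value of joint panel above 1 rad), for 0.2 s.
At the end, for the whole second after the job is handed in: Bottle upright (0.12 rad), released, at rest on the tray floor (centre within 95 mm in x, 140 mm in y of its middle, underside under 12 mm above the tray underside); panel open at least 1.0 rad and at rest; key past 1.0 rad; brush, vials and loupe within 30 mm of their places (x of bottle in the frame of tray between -0.095 and 0.095 m and y of bottle in the frame of tray between -0.14 and 0.14 m and z of bottle in the frame of tray below 0.012 m and angle between bottle's own z axis and vertical below 0.12 rad and linear speed of bottle below 0.03 m/s and contact force between bottle and the fingers below 0.1 N and value of joint each of panel, key above 1 rad and velocity of joint panel between -0.05 and 0.05 rad/s); the robot touches nothing.
It fails at once if the bottle falls over or is tilted more than 0.6 rad (angle between bottle's own z axis and vertical above 0.6 rad).
It fails at once if the bottle is let drop (over 0.5 m/s while not held) (contact force between bottle and the fingers below 0.1 N and linear speed of bottle above 0.5 m/s).
It fails at once if the bottle is slammed into the tray (over 60 N) (contact force between bottle and tray above 60 N).
It fails at once if the brush, a vial or the loupe is moved more than 30 mm (distance of any of brush, vial_a, vial_b, loupe from where it was at the start of the episode above 0.03 m).
It also fails if it takes over 64 s, if anything falls off the work surface, if the arm or the gripper's body presses on something with over 40 N, if the wrist force passes 120 N, or if a joint passes its speed limit or range.

ROBOT

A 6-joint arm with a two-finger parallel gripper is mounted at the origin on a cart in front of the work surface, level with it; the furniture and walls round the work are solid. World frame = base frame: x ahead of the robot, y to its left, z up, the work surface at z = 0. Lengths are in mm, angles in rad, forces in N, time in s.
With the tool pointing down it reaches from about 350 to 975 mm from the base axis. Payload 7.1 kg.
Tool frame: the origin (TCP) lies at the very end of the fingers, on their centre line; the grasp point (between the pads) lies 19 mm behind it (ctrl.grasp_offset is the distance from the TCP to the grasp point, in mm); z points along the fingers, y is the line along which they close (so a half turn about z gives the same grasp; the last joint's range is limited). The gripper opens to 88 mm and grips with 3 to 60 N. Pads are 20 mm wide; open, the fingers measure 115 mm over their backs; the gripper's body (75 mm by 178 mm) begins 61 mm behind the grasp point.
Start: joints at [1.188, 0.423, 1.63, -0, 1.089, -0.019], TCP at [222.36, 584.089, 186.175] pointing down, gripper open.
Joint ranges: [-3, 3], [-0.9, 2.11], [0.09, 2.58], [-1.31, 4.45], [0.11, 2.69], [-2.54, 2.54]. Speed limits (rad/s): [2.39, 2.39, 3.01, 3.14, 3.14, 3.14].

INTERFACE

Orientations are given as a rotation vector (axis times angle).
In Python, from workcell import ctrl, viewer, ticket, models gives the robot as it stands.
- The arm moves only by the tool play_rows, never from a script. Its arguments are lists of equal length, an entry for each row: "dp": the shift along the world's x, y, z in mm, a list of three; "yaw": the turn about the world's z in degrees. In form: {"dp": [[tx, ty, tz], ...], "yaw": [yaw, ...]}. A call has 1 to 8 rows; each row shifts and turns the commanded pose from where the row before left it; what a row does not reach is not made up. A row lasts 1/12 s, in which the tool goes at most 41.7 mm and 7.16 degrees, less where a joint would pass 70% of its speed; a pose out of reach is approached as far as the arm can. A call is refused whole if a number of a shift passes 41.7 or a number of a turn 7.16, either way. A call with a gripper value outside its range is refused whole. "gripper" is the closure, from 0 (fully open) to 1 (shut), set as the call begins (left out, the last holds). The fingers move at their own pace and stop on an object; the grip force is fixed at half the most. Time passes only in rows, so rows that do not move let the fingers close. It gives the time, the measured TCP pose, the force, the opening and the grip force at its end, in the units of the state.
- ctrl.get_obs(): the state, without advancing time (a new reading comes with each control period).
- viewer.get_image(name): name is "scene" or "top" or "wrist"; returns a dict with "pixels" (384x512x3 uint8, red, green, blue), "range_z" (384x512 float32, mm along the optical axis (not along the pixel's ray), 0 where there is no reading), "fx", "fy", "cx", "cy" (pixels), "T" (4x4, takes a point from camera to world coordinates); the wrist camera has in their place "hand_eye" (4x4, takes a point from camera to tool coordinates, whose origin is the TCP and whose axes are the flange's). Camera axes: x right, y up, looking along -z (the intrinsics and any distortion apply to the point x, -y, -z); pixel columns grow to the right and rows downward; lengths in mm; the calibration is good to about 2 mm. A picture is of the moment at which its call begins: read the wrist's pose just before it.
- ticket.close_job(): hands the job in; it is judged then, once.
Trained networks look in a picture, given as the dict that the camera call returned (one of the last four; its "shot" number tells which), for a name from the list of things; names that differ only in an ending like _2 or _b are one class to them, and where a whole thing is asked for, a point or a joint stands for the part that bears it (a point fixed in the world has none). Each returns a list of dicts, best first, with "conf" (0 to 1); they miss things now and then, are a little off and sometimes report something else, mostly with a low value. They report only what shows in the picture. A call takes as long as a camera call.
- models.look_for(picture, name): "bbox" ([centre column, centre row, width, height] in pixels, round what is visible of it).
- models.landmark_of(picture, name): "location" ([column, row] in pixels: a listed point, or the origin of a listed thing).
The state is a dict: "t": time; "qpos": joint angles; "qvel": joint speeds; "joint_torque": joint torques, N m; "ee_pos": TCP position; "orientation": TCP orientation; "ft_force": force on the tool from outside, world axes, zero at the start; "moment": the same for the moment, N m; "width": finger opening in mm; "grasp_force": force on a finger pad.
Only numpy, scipy, OpenCV 4.12 (cv2) and the standard library are available. Lean on these libraries where they do the work, as an engineer would, in place of code of your own. Each camera call takes 0.05 s, during which the arm holds its last target. There are 200 camera calls.

## Working session

There is one attempt and no reset: what is moved stays moved. The work goes in short steps, Python scripts to look and compute and a tool call to move; the robot and the scene stay as the last step left them, time stands still between calls to the robot, and variables do not carry over. Pictures are saved under pics/ and viewed, at most 10 in all, crops included, and the job is handed in when it is done.

Besides the shell and the picture viewer there is one more tool, called after "Emit:" as a command line: name --pt "numbers of a row" for each row, then --argument value for the rest. play_rows: Moves the arm, as the interface text tells. Its arguments: {"type":"object","properties":{"dp":{"type":"array"},"yaw":{"type":"array"},"gripper":{"type":"number"}},"required":["dp","yaw"]}

```bash
mkdir -p pics; cat > h.py <<'E'
import numpy as np, cv2
from workcell import ctrl, viewer, ticket, models
from scipy.spatial.transform import Rotation as R
def cam(name):
    o=ctrl.get_obs(); im=viewer.get_image(name)
    if 'T' not in im or im.get('T') is None:
        T=np.eye(4); T[:3,:3]=R.from_rotvec(o['orientation']).as_matrix(); T[:3,3]=o['ee_pos']
        im['W']=T@np.array(im['hand_eye'])
    else: im['W']=np.array(im['T'])
    return im
def ray(im,u,v):
    d=np.array([(u-im['cx'])/im['fx'],-(v-im['cy'])/im['fy'],-1.])
    return im['W'][:3,3], im['W'][:3,:3]@d
def atz(im,u,v,z):
    c,d=ray(im,u,v); return c+d*(z-c[2])/d[2]
def atdepth(im,u,v):
    c,d=ray(im,u,v); return c+d*im['range_z'][int(v),int(u)]
def cloud(im):
    vv,uu=np.mgrid[:384,:512]; d=np.stack([(uu-im['cx'])/im['fx'],-(vv-im['cy'])/im['fy'],-np.ones(uu.shape)],-1)
    P=(d*im['range_z'][...,None])@im['W'][:3,:3].T+im['W'][:3,3]; P[im['range_z']<=0]=np.nan; return P
def save(im,n): cv2.imwrite('pics/'+n,im['pixels'][...,::-1])
E
python3 - <<'E'
from h import *
o=ctrl.get_obs(); print(o['t'],o['orientation'],o['width'])
ims=[]
for n in ['top','scene']:
    im=cam(n); ims.append(im['pixels'])
    print(n,[k for k in im if k not in('pixels','range_z')],im['W'][:3,3].round())
    for k,z in [('supply_box',0),('panel_hinge',71),('panel_lip',74),('key_grip',107),('bottle',77),('tray',0),('brush',3),('vial_a',0),('loupe',0)]:
        for r in models.landmark_of(im,k)[:2]:
            u,v=r['location']; print(k,round(r['conf'],2),np.round([u,v]),atz(im,u,v,z).round())
cv2.imwrite('pics/a.png',cv2.resize(np.vstack(ims)[...,::-1],(400,600)))
cv2.imwrite('pics/top.png',ims[0][...,::-1])
E
```

```text
0.0 [-5.68256827e-01 -3.08947009e+00  2.33644243e-03] 87.86978510717954
top ['fx', 'fy', 'cx', 'cy', 'T', 'shot', 'W'] [ 334.    5. 1130.]
supply_box 0.6 [159. 200.] [520. 274.   0.]
supply_box 0.43 [193. 155.] [667. 173.   0.]
panel_hinge 0.87 [163. 174.] [587. 248.  71.]
panel_hinge 0.7 [148. 234.] [412. 283.  71.]
panel_lip 0.82 [148. 232.] [418. 282.  74.]
key_grip 0.64 [147. 216.] [457. 277. 107.]
bottle 0.78 [160. 194.] [525. 252.  77.]
tray 0.63 [317. 182.] [ 583. -217.    0.]
brush 0.68 [303. 154.] [ 675. -174.    3.]
brush 0.35 [148. 231.] [426. 299.   3.]
vial_a 0.48 [114. 242.] [392. 402.   0.]
vial_a 0.41 [153. 154.] [669. 299.   0.]
loupe 0.51 [194. 154.] [668. 172.   0.]
scene ['fx', 'fy', 'cx', 'cy', 'T', 'shot', 'W'] [  14. -959.  787.]
supply_box 0.61 [211. 166.] [510. 262.   0.]
panel_lip 0.62 [176. 148.] [412. 291.  74.]
key_grip 0.43 [192. 136.] [462. 275. 107.]
bottle 0.78 [216. 147.] [519. 233.  77.]
tray 0.6 [313. 246.] [ 573. -206.    0.]
tray 0.5 [253. 150.] [669. 287.   0.]
brush 0.61 [338. 224.] [ 673. -169.    3.]
vial_a 0.54 [253. 147.] [679. 304.   0.]
vial_a 0.42 [160. 157.] [391. 390.   0.]
loupe 0.46 [269. 166.] [662. 171.   0.]
```

View pics/top.png

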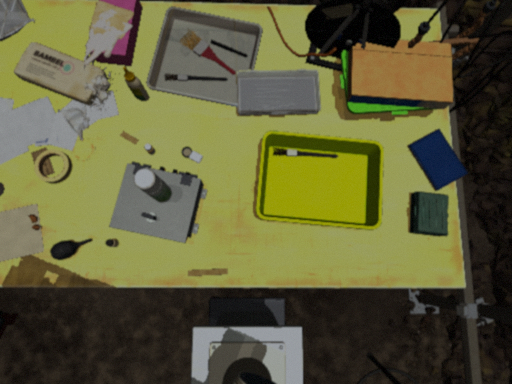

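View pics/a.png

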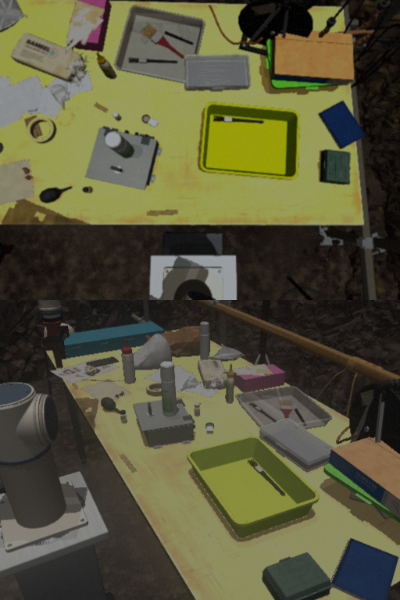

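Both views show the box left (top view ~(155,205)) with the bottle standing on it at (148,180), its key at (150,215), the tray at (320,180) with the brush at the far side, vials at (112,242) and (150,149), loupe at (192,154). Refining from depth.

```bash
python3 - <<'E'
from h import *
im=cam('top'); P=cloud(im); Q=P.reshape(-1,3)
near=lambda lo,hi,c,r: Q[(Q[:,2]>lo)&(Q[:,2]<hi)&(np.hypot(Q[:,0]-c[0],Q[:,1]-c[1])<r)]
def rect(n,S):
    r=cv2.minAreaRect(S[:,:2].astype(np.float32)); print(n,len(S),'c',np.round(r[0]),'size',np.round(r[1]),'ang',round(r[2],1),'z',np.median(S[:,2]).round(1))
rect('panel',near(68,90,(505,265),170))
rect('bottle top',near(265,295,(525,250),80))
rect('bottle',near(120,295,(525,250),80))
rect('key',near(92,125,(457,277),35))
rect('tray rim',near(68,88,(580,-215),280))
rect('tray floor',near(-5,12,(580,-215),120))
print(im['range_z'].max())
E
```

```text
panel 4343 c [508. 264.] size [221. 199.] ang 78.3 z 77.3
bottle top 375 c [528. 245.] size [49. 48.] ang 43.9 z 277.9
bottle 756 c [502. 252.] size [ 52. 103.] ang 73.5 z 264.1
key 59 c [459. 273.] size [35. 10.] ang 72.0 z 120.2
tray rim 2044 c [ 647. -220.] size [367. 412.] ang 85.2 z 78.3
tray floor 4345 c [ 578. -215.] size [239. 226.] ang 84.5 z 3.1
2119.3596
```

Emit:
play_rows --pt "15 -15 36" --pt "20 -20 36" --pt "25 -25 36" --pt "30 -30 36" --pt "30 -35 0" --pt "30 -35 0" --pt "30 -35 0" --pt "20 -25 0" --yaw '[0, 0, 0, 0, 0, 0, 0, 0]' --gripper 0

```text
t: 1.72
ee_pos: [401.5, 385.7, 312.0]
orientation: [0.569, 3.089, 0.001]
ft_force: [-0.7, 0.4, 0.2]
width: 87.6
grasp_force: 0.0
```

```bash
python3 - <<'E'
from h import *
for i in range(1):
    im=cam('wrist'); o=ctrl.get_obs(); print(o['t'],o['ee_pos'].round(1) if hasattr(o['ee_pos'],'round') else o['ee_pos'],im['W'][:3,3].round())
for k,z in [('key_grip',107),('bottle',77),('panel_lip',74),('panel_hinge',71)]:
    for r in models.landmark_of(im,k)[:2]:
        u,v=r['location']; print(k,round(r['conf'],2),np.round([u,v]),atz(im,u,v,z).round())
Q=cloud(im).reshape(-1,3)
def rect(n,lo,hi,c,r):
    S=Q[(Q[:,2]>lo)&(Q[:,2]<hi)&(np.hypot(Q[:,0]-c[0],Q[:,1]-c[1])<r)]
    if len(S)>5:
        r=cv2.minAreaRect(S[:,:2].astype(np.float32)); print(n,len(S),'c',np.round(r[0]),'size',np.round(r[1]),'ang',round(r[2],1),'z',np.median(S[:,2]).round(1))
rect('panel',70,84,(508,264),170)
rect('btop',270,290,(525,250),80)
rect('bmid',120,265,(525,250),50)
rect('key',98,128,(460,274),35)
save(im,'w1.png')
E
```

```text
1.7667 [404.  382.4 311.8] [334. 413. 510.]
key_grip 0.7 [188. 232.] [456. 275. 107.]
bottle 0.68 [193. 273.] [530. 244.  77.]
bottle 0.54 [212. 304.] [592. 250.  77.]
panel_lip 0.85 [186. 191.] [407. 286.  74.]
panel_hinge 0.85 [213. 304.] [596. 249.  71.]
panel 10999 c [497. 270.] size [220. 181.] ang 78.4 z 76.4
btop 1063 c [515. 254.] size [50. 25.] ang 67.7 z 276.9
bmid 2015 c [516. 259.] size [53. 26.] ang 47.4 z 238.3
key 312 c [458. 278.] size [35. 11.] ang 72.3 z 118.6
```

View pics/w1.png

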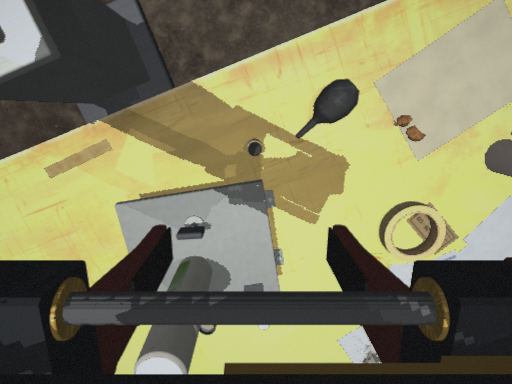

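The wrist view shows the bottle lying along the view at ~(180,300) under the left finger, key at (190,232), panel at (200,230). Numbers agree with the top view; I fit the bottle's axis quickly and go.

```bash
python3 - <<'E'
from h import *
from scipy.optimize import least_squares
for n in ('wrist','top'):
    Q=cloud(cam(n)).reshape(-1,3); S=Q[(Q[:,2]>110)&(Q[:,2]<262)&(np.hypot(Q[:,0]-525,Q[:,1]-250)<45)]
    f=least_squares(lambda c:np.hypot(S[:,0]-c[0],S[:,1]-c[1])-26.5,[530,245],loss='soft_l1'); print(n,len(S),f.x.round(1),f.cost)
o=ctrl.get_obs(); print(o['ee_pos'],np.degrees(np.arctan2(*R.from_rotvec(o['orientation']).as_matrix()[[1,0],1])))
E
```

```text
wrist 2076 [527.3 248.5] 360.36074926402205
top 356 [528.5 245.5] 62.63365317573831
[399.34215593 388.74325764 311.49821075] 69.22594595981309
```

Emit:
play_rows --pt "20 -22 4" --pt "25 -28 4" --pt "28 -31 0" --pt "25 -28 0" --pt "18 -20 0" --pt "12 -12 0" --pt "0 0 0" --pt "0 0 0" --yaw '[0, 0, 0, 0, 0, 0, 0, 0]'

```text
t: 2.73
ee_pos: [527.7, 247.6, 319.2]
orientation: [-0.568, -3.089, -0.0]
ft_force: [-0.5, -0.2, 1.4]
width: 87.7
grasp_force: 0.0
```

Emit:
play_rows --pt "0 0 -15" --pt "0 0 -20" --pt "0 0 -20" --pt "0 0 -20" --pt "0 0 -15" --pt "0 0 -10" --pt "0 0 0" --pt "0 0 0" --yaw '[0, 0, 0, 0, 0, 0, 0, 0]'

```text
t: 3.4
ee_pos: [527.3, 248.0, 219.6]
orientation: [-0.566, -3.09, 0.0]
ft_force: [0.4, 0.6, 1.9]
width: 87.9
grasp_force: 0.0
```

Emit:
play_rows --pt "0 0 0" --pt "0 0 0" --pt "0 0 0" --pt "0 0 0" --pt "0 0 0" --pt "0 0 0" --pt "0 0 0" --pt "0 0 0" --yaw '[0, 0, 0, 0, 0, 0, 0, 0]' --gripper 1

```text
t: 4.07
ee_pos: [528.1, 247.0, 219.8]
orientation: [0.568, 3.089, 0.0]
ft_force: [0.4, -0.5, 2.2]
width: 51.9
grasp_force: 30.0
```

Emit:
play_rows --pt "0 0 5" --pt "0 0 10" --pt "0 0 15" --pt "0 0 15" --pt "0 0 10" --pt "1 -8 0" --pt "2 -16 0" --pt "3 -24 0" --yaw '[0, 0, 0, 0, 0, 0, 0, 0]'

```text
t: 4.73
ee_pos: [533.5, 199.1, 274.2]
orientation: [-0.565, -3.09, -0.0]
ft_force: [-0.2, -0.2, -2.6]
width: 52.1
grasp_force: 30.0
```

Emit:
play_rows --pt "4 -32 0" --pt "4 -36 0" --pt "4 -36 0" --pt "4 -36 0" --pt "4 -36 0" --pt "4 -36 0" --pt "4 -36 0" --pt "4 -36 0" --yaw '[0, 0, 0, 0, 0, 0, 0, 0]'

```text
t: 5.4
ee_pos: [565.1, -87.3, 274.0]
orientation: [-0.568, -3.089, 0.0]
ft_force: [-0.6, 0.1, -2.6]
width: 51.8
grasp_force: 30.0
```

Emit:
play_rows --pt "4 -36 0" --pt "4 -32 0" --pt "3 -28 0" --pt "2 -20 0" --pt "0 -12 0" --pt "0 -6 0" --pt "0 0 0" --pt "0 0 0" --yaw '[0, 0, 0, 0, 0, 0, 0, 0]'

```text
t: 6.07
ee_pos: [578.5, -218.3, 274.2]
orientation: [-0.568, -3.089, -0.001]
ft_force: [-0.4, -0.1, -2.0]
width: 52.1
grasp_force: 30.0
```

Emit:
play_rows --pt "0 0 -10" --pt "0 0 -20" --pt "0 0 -20" --pt "0 0 -20" --pt "0 0 -20" --pt "0 0 -15" --pt "0 0 -10" --pt "0 0 -5" --yaw '[0, 0, 0, 0, 0, 0, 0, 0]'

```text
t: 6.73
ee_pos: [578.0, -217.6, 152.6]
orientation: [-0.566, -3.088, -0.001]
ft_force: [0.0, -0.0, -1.5]
width: 52.2
grasp_force: 30.0
```

Emit:
play_rows --pt "0 0 -2" --pt "0 0 -1" --pt "0 0 -1" --pt "0 0 -1" --pt "0 0 -1" --pt "0 0 -1" --pt "0 0 -1" --pt "0 0 0" --yaw '[0, 0, 0, 0, 0, 0, 0, 0]'

```text
t: 7.4
ee_pos: [578.8, -219.0, 146.5]
orientation: [-0.568, -3.09, -0.0]
ft_force: [-0.1, 0.5, -1.9]
width: 52.0
grasp_force: 30.0
```

Not yet in contact; slightly lower in half-millimetres.

Emit:
play_rows --pt "0 0 -0.5" --pt "0 0 -0.5" --pt "0 0 0" --pt "0 0 0" --yaw '[0, 0, 0, 0]'

```text
t: 7.73
ee_pos: [579.2, -219.1, 145.8]
orientation: [0.568, 3.089, -0.0]
ft_force: [0.2, 0.7, 0.5]
width: 52.2
grasp_force: 30.0
```

Emit:
play_rows --pt "0 0 -0.5" --pt "0 0 -0.5" --pt "0 0 0" --pt "0 0 0" --yaw '[0, 0, 0, 0]'

```text
t: 8.07
ee_pos: [579.7, -219.3, 145.8]
orientation: [0.568, 3.088, -0.001]
ft_force: [-1.3, -0.8, 7.5]
width: 51.9
grasp_force: 30.0
```

Emit:
play_rows --pt "0 0 0" --pt "0 0 0" --pt "0 0 0" --pt "0 0 0" --pt "0 0 0" --pt "0 0 0" --pt "0 0 0" --pt "0 0 0" --yaw '[0, 0, 0, 0, 0, 0, 0, 0]' --gripper 0

```text
t: 8.73
ee_pos: [578.9, -219.0, 144.4]
orientation: [-0.568, -3.09, -0.0]
ft_force: [-0.7, 0.4, -1.2]
width: 88.1
grasp_force: 0.0
```

Emit:
play_rows --pt "0 0 8" --pt "0 0 15" --pt "0 0 20" --pt "0 0 25" --pt "0 0 25" --pt "0 0 10" --pt "0 0 0" --pt "0 0 0" --yaw '[0, 0, 0, 0, 0, 0, 0, 0]'

```text
t: 9.4
ee_pos: [578.8, -219.0, 247.5]
orientation: [0.568, 3.089, -0.0]
ft_force: [-0.3, -0.6, -0.9]
width: 87.7
grasp_force: 0.0
```

Emit:
play_rows --pt "-4 16 0" --pt "-8 30 0" --pt "-9 36 0" --pt "-9 36 0" --pt "-9 36 0" --pt "-9 36 0" --pt "-9 36 0" --pt "-9 36 0" --yaw '[3, 6, 7, 7, 7, 7, 7, 7]'

```text
t: 10.07
ee_pos: [510.9, 44.5, 245.5]
orientation: [0.825, -3.028, -0.001]
ft_force: [0.2, 0.6, 0.1]
width: 88.1
grasp_force: 0.0
```

Emit:
play_rows --pt "-9 36 0" --pt "-9 36 0" --pt "-9 36 0" --pt "-9 36 0" --pt "-9 36 -10" --pt "-7 30 -15" --pt "-5 16 -15" --pt "0 7 -10" --yaw '[7, 7, 7, 7, 6, 5, 3, 0]'

```text
t: 10.73
ee_pos: [453.2, 277.3, 194.4]
orientation: [1.853, -2.531, -0.001]
ft_force: [-0.2, -0.2, -0.2]
width: 88.1
grasp_force: 0.0
```

```bash
cat > look.py <<'E'
from h import *
import sys
im=cam('wrist'); o=ctrl.get_obs(); print(o['t'],np.round(o['ee_pos'],1),'fing',np.degrees(np.arctan2(*R.from_rotvec(o['orientation']).as_matrix()[[1,0],1])).round(1),np.round(o['qpos'],2))
for k,z in [('key_grip',107),('panel_lip',74),('panel_hinge',71)]:
    for r in models.landmark_of(im,k)[:2]:
        u,v=r['location']; print(k,round(r['conf'],2),np.round([u,v]),atz(im,u,v,z).round())
Q=cloud(im).reshape(-1,3); S=Q[(Q[:,2]>108)&(Q[:,2]<128)&(np.hypot(Q[:,0]-459,Q[:,1]-276)<32)]
if len(S)>5:
    r=cv2.minAreaRect(S[:,:2].astype(np.float32)); print('key',len(S),np.round(r[0]),np.round(r[1]),round(r[2],1),S[:,2].max())
save(im,sys.argv[1])
im=cam('top'); Q=cloud(im).reshape(-1,3); S=Q[(Q[:,2]>120)&(np.hypot(Q[:,0]-579,Q[:,1]+219)<80)]; print('bottle',len(S), S.mean(0) if len(S) else '', S.max(0) if len(S) else '')
E
python3 look.py w2.png
```

```text
10.7833 [453.2 276.7 193.1] fing 162.2 [ 0.53  0.28  1.83  0.    1.04 -2.31]
key_grip 0.76 [243. 192.] [459. 278. 107.]
panel_lip 0.95 [291. 176.] [409. 285.  74.]
panel_hinge 0.65 [ 98. 243.] [634. 294.  71.]
panel_hinge 0.64 [114. 199.] [597. 252.  71.]
key 425 [458. 277.] [36.  9.] 72.4 122.84660183377753
bottle 451 [ 572.39496951 -214.64469225  188.18695758] [ 600.72781286 -194.21039458  209.68967827]
```

View pics/w2.png

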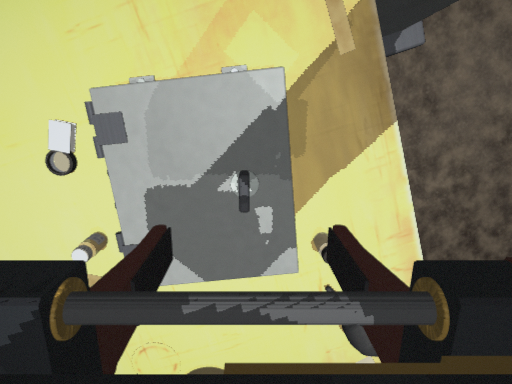

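The wrist view shows the clear panel, wing at (243,192) between the fingers' lines and aligned with the pads; the bottle stands in the tray at (572,-215). Descending on the key.

Emit:
play_rows --pt "3 0 -10" --pt "2 0 -20" --pt "0 0 -20" --pt "0 0 -20" --pt "0 0 -17" --pt "0 0 -11" --pt "0 0 -5" --pt "0 0 0" --yaw '[0, 0, 0, 0, 0, 0, 0, 0]'

```text
t: 11.65
ee_pos: [460.8, 275.2, 93.7]
orientation: [1.848, -2.539, -0.0]
ft_force: [0.5, -0.2, 0.1]
width: 87.9
grasp_force: 0.0
```

Emit:
play_rows --pt "0 0 0" --pt "0 0 0" --pt "0 0 0" --pt "0 0 0" --pt "0 0 0" --pt "0 0 0" --pt "0 0 0" --pt "0 0 0" --yaw '[0, 0, 0, 0, 0, 0, 0, 0]' --gripper 1

```text
t: 12.32
ee_pos: [460.9, 276.0, 94.6]
orientation: [-1.85, 2.539, -0.0]
ft_force: [0.3, 0.1, -0.4]
width: 37.9
grasp_force: 0.0
```

Emit:
play_rows --pt "-1 1 -4" --pt "-1 0 0" --pt "0 0 0" --pt "0 0 0" --pt "0 0 0" --pt "0 0 0" --pt "0 0 0" --pt "0 0 0" --yaw '[0, 0, 0, 0, 0, 0, 0, 0]'

```text
t: 12.98
ee_pos: [459.0, 277.0, 90.6]
orientation: [-1.85, 2.539, -0.0]
ft_force: [-0.1, 0.1, -0.2]
width: 0.5
grasp_force: 0.0
```

The fingers shut on nothing; open, and look.

```bash
python3 look.py w3.png; python3 - <<'E'
from h import *
im=cam('scene'); c,d=im['W'][:3,3],None
p=np.linalg.inv(im['W'])@np.array([459,277,107,1]); u=im['cx']+im['fx']*p[0]/-p[2]; v=im['cy']-im['fy']*p[1]/-p[2]; print(u,v)
u,v=int(u),int(v); a=im['pixels'][v-60:v+60,u-70:u+70,::-1]
w=cv2.imread('pics/w3.png'); cv2.imwrite('pics/w3b.png',np.hstack([cv2.resize(w,(400,300)),cv2.resize(a,(400,300),interpolation=cv2.INTER_CUBIC)]))
E
```

```text
13.0333 [459.  277.   90.6] fing 162.2 [ 0.52  0.43  1.89  0.    0.82 -2.31]
key_grip 0.71 [249. 228.] [459. 277. 107.]
panel_lip 0.74 [ 60. 278.] [614. 283.  74.]
panel_lip 0.55 [319. 205.] [409. 287.  74.]
panel_hinge 0.73 [ 65. 231.] [595. 249.  71.]
key 401 [454. 266.] [13. 13.] 38.9 127.88247395678391
bottle 448 [ 572.47335311 -214.44864817  187.75013912] [ 600.85125915 -194.06947349  209.26784291]
191.1372251954042 136.4748800867169
```

View pics/w3b.png

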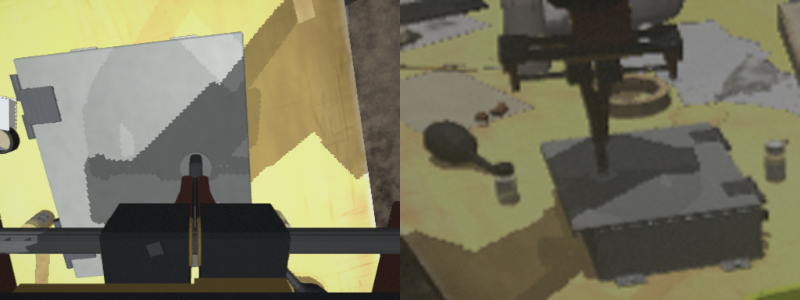

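```bash
python3 - <<'E'
import cv2
w=cv2.imread('pics/w3.png'); cv2.imwrite('pics/w3c.png',cv2.resize(w[180:380,140:360],(660,600),interpolation=cv2.INTER_CUBIC)*2)
from h import *
im=cam('wrist'); P=cloud(im)
for v in range(196,300,8): print(v,[ (P[v,u]).round().tolist() for u in (243,249,255)])
E
```

```text
196 [[459.0, 263.0, 79.0], [455.0, 264.0, 77.0], [451.0, 265.0, 78.0]]
204 [[457.0, 261.0, 105.0], [453.0, 260.0, 111.0], [450.0, 261.0, 111.0]]
212 [[457.0, 262.0, 118.0], [454.0, 262.0, 120.0], [451.0, 263.0, 120.0]]
220 [[459.0, 266.0, 119.0], [455.0, 267.0, 120.0], [452.0, 267.0, 121.0]]
228 [[459.0, 266.0, 132.0], [456.0, 268.0, 128.0], [452.0, 268.0, 132.0]]
236 [[458.0, 266.0, 143.0], [456.0, 269.0, 138.0], [453.0, 268.0, 143.0]]
244 [[458.0, 266.0, 153.0], [456.0, 269.0, 149.0], [453.0, 268.0, 153.0]]
252 [[458.0, 266.0, 162.0], [456.0, 268.0, 158.0], [453.0, 269.0, 160.0]]
260 [[450.0, 246.0, 212.0], [457.0, 272.0, 159.0], [453.0, 268.0, 170.0]]
268 [[451.0, 247.0, 214.0], [458.0, 275.0, 160.0], [453.0, 268.0, 175.0]]
276 [[451.0, 249.0, 215.0], [459.0, 279.0, 160.0], [453.0, 268.0, 182.0]]
284 [[451.0, 247.0, 222.0], [460.0, 282.0, 162.0], [448.0, 248.0, 221.0]]
292 [[451.0, 248.0, 224.0], [450.0, 251.0, 219.0], [448.0, 249.0, 223.0]]
```

View pics/w3c.png

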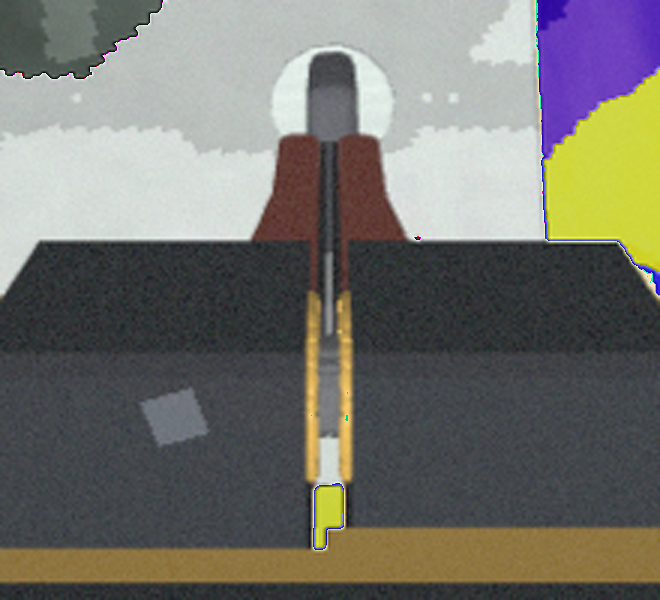

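The close-up shows the wing (333,90) running into the fingers (330,180), so it seems to be between them despite the odd reading. Test with a turn.

Emit:
play_rows --pt "0 0 0" --pt "0 0 0" --pt "0 0 0" --pt "0 0 0" --pt "0 0 0" --yaw '[-4, -5, -6, -5, 0]'

```text
t: 13.75
ee_pos: [458.9, 277.0, 90.5]
orientation: [1.377, -2.824, -0.0]
ft_force: [0.5, 1.0, 0.2]
width: 0.4
grasp_force: 0.0
```

```bash
python3 look.py w4.png; python3 - <<'E'
import cv2
w=cv2.imread('pics/w4.png'); cv2.imwrite('pics/w4c.png',cv2.resize(w[180:300,180:320],(700,600),interpolation=cv2.INTER_CUBIC))
from h import *
o=ctrl.get_obs(); print(o['moment'],o['ft_force'],o['width'],o['grasp_force'])
E
```

```text
13.8 [458.9 277.   90.5] fing 142.3 [ 0.52  0.43  1.89 -0.    0.82 -1.96]
key_grip 0.66 [247. 229.] [460. 276. 107.]
panel_lip 0.68 [310. 183.] [411. 286.  74.]
panel_hinge 0.62 [ 92. 286.] [595. 250.  71.]
key 421 [453. 268.] [11. 17.] 16.5 127.9533458306164
bottle 455 [ 572.40039034 -214.55063525  187.52740401] [ 601.3501842  -193.65260722  210.0071835 ]
[ 0.03115661  0.02611898 -0.0221621 ] [0.09063214 0.54321678 0.1658043 ] 0.6362943409947566 0.0
```

View pics/w4c.png

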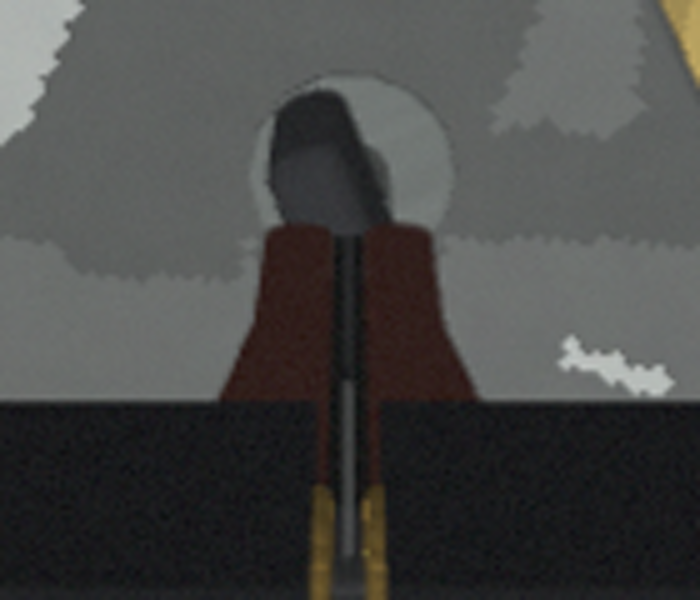

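The wing (330,160) stayed put while the fingers (350,260) turned, and the wrist depth puts the finger ends near z≈128, above the wing. Check that with the scene camera.

```bash
python3 - <<'E'
from h import *
im=cam('scene'); P=cloud(im).reshape(-1,3); C=im['pixels'].reshape(-1,3)
m=(np.hypot(P[:,0]-459,P[:,1]-277)<30)&(P[:,2]>82)&(P[:,2]<240)
for lo in range(82,240,8):
    k=m&(P[:,2]>=lo)&(P[:,2]<lo+8); S=P[k]
    if k.sum(): print(lo,k.sum(),S.mean(0).round(),np.ptp(S,0).round(),C[k].mean(0).round())
im=cam('top'); P=cloud(im).reshape(-1,3)
m=(np.hypot(P[:,0]-459,P[:,1]-277)<45)&(P[:,2]>95); print(P[m][:,2].min() if m.any() else None)
print(cam('wrist')['hand_eye'])
E
```

```text
82 4 [456. 271.  85.] [ 9. 11.  8.] [56. 56. 50.]
90 8 [454. 264.  95.] [ 9. 32.  6.] [50. 49. 43.]
98 12 [453. 262. 103.] [10. 29.  7.] [48. 48. 41.]
106 6 [451. 262. 111.] [ 5. 21.  3.] [47. 47. 40.]
114 16 [454. 267. 118.] [11. 26.  5.] [48. 47. 41.]
122 11 [455. 268. 128.] [24. 16.  4.] [49. 46. 38.]
130 20 [456. 268. 134.] [26. 17.  8.] [49. 44. 35.]
138 22 [455. 269. 142.] [29. 24.  8.] [59. 55. 41.]
146 23 [454. 268. 150.] [21. 18.  8.] [52. 47. 36.]
154 20 [457. 268. 158.] [29. 22.  8.] [51. 46. 36.]
162 26 [454. 268. 166.] [29. 20.  8.] [50. 45. 36.]
170 25 [455. 268. 174.] [31. 22.  7.] [53. 48. 37.]
178 31 [454. 269. 182.] [31. 21.  8.] [50. 45. 36.]
186 25 [455. 267. 190.] [32. 26.  8.] [50. 44. 35.]
194 21 [454. 265. 197.] [38. 16.  7.] [49. 43. 35.]
202 5 [468. 256. 206.] [42. 17.  7.] [48. 44. 37.]
210 9 [468. 261. 214.] [48. 17.  7.] [45. 43. 36.]
218 7 [469. 260. 222.] [34. 13.  7.] [42. 41. 33.]
226 47 [447. 260. 230.] [38. 29.  8.] [48. 45. 35.]
234 19 [447. 260. 237.] [29. 23.  6.] [51. 47. 36.]
95.70836142499456
[[-3.16872559e-05  9.64534675e-01  2.63956168e-01  7.15792503e+01]
 [ 9.99999989e-01 -6.93165690e-06  1.45376709e-04  5.83651043e-01]
 [ 1.42050530e-04  2.63956170e-01 -9.64534665e-01 -1.98045683e+02]
 [ 0.00000000e+00  0.00000000e+00  0.00000000e+00  1.00000000e+00]]
```

Confirmed: up to 121 mm it is the wing, the fingers begin above ~123. Realign, open part way, and measure where the finger ends really are.

Emit:
play_rows --pt "0 0 10" --pt "0 0 5" --pt "0 0 0" --pt "0 0 0" --pt "0 0 0" --pt "0 0 0" --pt "0 0 0" --pt "0 0 0" --yaw '[4, 6, 6, 4, 0, 0, 0, 0]' --gripper 0.5

```text
t: 14.82
ee_pos: [458.8, 277.0, 105.4]
orientation: [1.848, -2.54, -0.0]
ft_force: [0.1, -0.3, 0.5]
width: 43.7
grasp_force: 0.0
```

```bash
python3 - <<'E'
from h import *
print(ctrl.grasp_offset)
def tips():
    im=cam('wrist'); o=ctrl.get_obs(); T=np.eye(4); T[:3,:3]=R.from_rotvec(o['orientation']).as_matrix(); T[:3,3]=o['ee_pos']
    P=cloud(im); C=im['pixels'].astype(int); L=(P.reshape(-1,3)-T[:3,3])@T[:3,:3]; L=L.reshape(P.shape)
    m=(np.abs(L[...,0])<18)&(np.abs(L[...,1])<65)&(L[...,2]<12)&(L[...,2]>-70)&(C[...,0]>C[...,2]+8)
    print(o['t'],np.round(o['ee_pos'],1),o['width'],o['ft_force'])
    for s in (-1,1):
        k=m&(L[...,1]*s>0); z=L[...,2][k]; print(s,k.sum(),'tip z tool',np.percentile(z,[90,98,100]).round(1) if k.any() else'', 'y',np.percentile(L[...,1][k],[2,98]).round(1) if k.any() else '')
    save(im,'w5.png')
tips()
E
```

```text
18.700000000000003
14.8667 [458.8 277.  105.5] 43.81700611755675 [-0.22462057 -0.8712419  -0.09043633]
-1 423 tip z tool [-41.2 -36.9 -35.6] y [-30.2 -22.9]
1 427 tip z tool [-41.7 -37.8 -36.3] y [23.6 30.8]
```

View pics/w5.png

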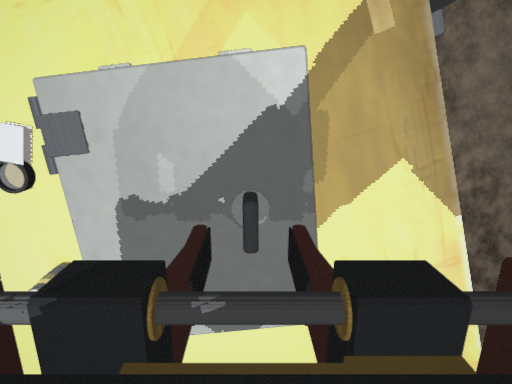

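The picture shows the wing (250,222) centred between fingers whose ends (200,230)/(298,230) lie about 35 mm short of the reported TCP. I'll go lower accordingly, watching the force.

Emit:
play_rows --pt "0 0 -8" --pt "0 0 -10" --pt "0 0 -10" --pt "0 0 -8" --pt "0 0 -6" --pt "0 0 -4" --pt "0 0 -2" --pt "0 0 0" --yaw '[0, 0, 0, 0, 0, 0, 0, 0]'

```text
t: 15.53
ee_pos: [458.7, 276.8, 56.9]
orientation: [1.849, -2.538, -0.0]
ft_force: [-0.9, -0.3, 0.6]
width: 43.9
grasp_force: 0.0
```

Emit:
play_rows --pt "0 0 -2" --pt "0 0 -1" --pt "0 0 0" --pt "0 0 0" --pt "0 0 0" --pt "0 0 0" --pt "0 0 0" --pt "0 0 0" --yaw '[0, 0, 0, 0, 0, 0, 0, 0]' --gripper 1

```text
t: 16.2
ee_pos: [458.3, 277.2, 54.7]
orientation: [1.85, -2.539, -0.001]
ft_force: [-4.5, 2.8, 3.6]
width: 10.1
grasp_force: 30.0
```

Emit:
play_rows --pt "0 0 0" --pt "0 0 0" --pt "0 0 0" --pt "0 0 0" --pt "0 0 0" --pt "0 0 0" --pt "0 0 0" --pt "0 0 0" --yaw '[-3, -5, -6, -6, -6, -6, -6, -6]'

```text
t: 16.87
ee_pos: [458.7, 277.0, 54.7]
orientation: [0.757, -3.049, 0.0]
ft_force: [-2.5, 1.1, 3.0]
width: 9.7
grasp_force: 30.0
```

Emit:
play_rows --pt "0 0 0" --pt "0 0 0" --pt "0 0 0" --pt "0 0 0" --pt "0 0 0" --pt "0 0 0" --pt "0 0 0" --pt "0 0 0" --yaw '[-6, -6, -6, -6, -6, -5, -2, 0]'

```text
t: 17.53
ee_pos: [458.8, 276.6, 54.7]
orientation: [-0.244, -3.132, 0.001]
ft_force: [-3.3, -1.5, 4.6]
width: 9.8
grasp_force: 30.0
```

```bash
python3 look.py w6.png; python3 -c "
from h import *
o=ctrl.get_obs(); print(o['ft_force'],o['moment'])"
```

```text
17.5833 [458.7 276.6  54.7] fing 81.2 [ 0.52  0.49  1.91 -0.    0.75 -0.9 ]
key_grip 0.84 [247. 254.] [457. 277. 107.]
panel_lip 0.73 [252. 151.] [409. 287.  74.]
panel_lip 0.46 [248. 254.] [474. 274.  74.]
key 2139 [454. 275.] [27. 32.] 57.9 127.97040989649678
bottle 452 [ 572.38671607 -214.64435895  187.91123198] [ 601.32357654 -194.21756194  210.68833956]
[-2.4971978  -2.27923565  5.42540236] [-0.3130044   0.50691959 -0.0564054 ]
```

Key turned 81° (≈1.5 rad). Now swing the panel along its arc.

Emit:
play_rows --pt "3.6 -0.7 12.1" --pt "4.6 -0.9 11.7" --pt "5.6 -1.1 11.2" --pt "6.6 -1.3 10.7" --pt "0 0 0" --yaw '[0, 0, 0, 0, 0]'

```text
t: 18.2
ee_pos: [478.2, 272.9, 100.9]
orientation: [-0.241, -3.129, 0.0]
ft_force: [-7.9, 0.4, 6.4]
width: 9.8
grasp_force: 30.0
```

```bash
cat > ang.py <<'E'
from h import *
e=np.array([.98,-.2]); f=np.array([.2,.98]); h=np.array([596,250.])
for n in('top','scene','wrist'):
    P=cloud(cam(n)).reshape(-1,3); a=-(P[:,:2]-h)@e; b=(P[:,:2]-h)@f
    m=(np.abs(b)<108)&((np.abs(b)>55)|(a>165))&(P[:,2]>60)&(P[:,2]<290)&(np.hypot(a,P[:,2]-71)<188)&(np.hypot(a,P[:,2]-71)>60)&(a>-40)
    th=np.degrees(np.arctan2(P[m][:,2]-74,a[m])); print(n,m.sum(),np.percentile(th,[10,50,90]).round(1))
o=ctrl.get_obs(); print(o['t'],np.round(o['ee_pos'],1),o['width'],np.round(o['ft_force'],1))
E
python3 ang.py
```

```text
top 802 [20.4 21.4 23.1]
scene 701 [18.2 19.8 21.3]
wrist 26872 [20.1 20.4 20.8]
18.35 [477.9 273.  100.3] 10.11808949263857 [-7.1 -0.   7.3]
```

Panel at 20°, exactly as planned. Continue.

Emit:
play_rows --pt "7.4 -1.5 10.1" --pt "8.3 -1.7 9.4" --pt "9 -1.8 8.6" --pt "9.7 -2 7.8" --pt "10.4 -2.1 6.9" --pt "0 0 0" --yaw '[0, 0, 0, 0, 0, 0]'

```text
t: 18.85
ee_pos: [524.1, 263.7, 143.5]
orientation: [-0.242, -3.13, 0.0]
ft_force: [-6.2, -0.4, 7.6]
width: 10.0
grasp_force: 30.0
```

Emit:
play_rows --pt "10.9 -2.2 5.9" --pt "11.4 -2.3 4.9" --pt "11.8 -2.4 3.9" --pt "12 -2.5 2.9" --pt "12.2 -2.5 1.8" --pt "6 -1.2 0.4" --pt "0 0 0" --pt "0 0 0" --yaw '[0, 0, 0, 0, 0, 0, 0, 0]'

```text
t: 19.52
ee_pos: [589.0, 250.5, 163.2]
orientation: [0.242, 3.132, 0.0]
ft_force: [-0.3, -1.8, 5.3]
width: 9.6
grasp_force: 30.0
```

```bash
python3 ang.py
```

```text
top 235 [67.6 71.1 73.3]
scene 231 [-6.  -2.5 68.1]
wrist 10662 [-3.2 70.  70.9]
19.6667 [589.  250.5 163.2] 9.954658236556634 [-0.1 -2.8  4.7]
```

Emit:
play_rows --pt "0 0 0" --pt "0 0 0" --pt "0 0 0" --pt "0 0 0" --pt "0 0 0" --pt "0 0 0" --pt "0 0 0" --pt "0 0 0" --yaw '[0, 0, 0, 0, 0, 0, 0, 0]' --gripper 0.4

```text
t: 20.33
ee_pos: [588.4, 250.8, 162.8]
orientation: [0.242, 3.132, 0.0]
ft_force: [0.3, 0.0, 1.0]
width: 52.6
grasp_force: 0.0
```

Emit:
play_rows --pt "0 0 6" --pt "0 0 12" --pt "0 0 20" --pt "0 0 25" --pt "0 0 25" --pt "0 0 25" --pt "0 0 20" --pt "0 0 10" --yaw '[0, 0, 0, 0, 0, 0, 0, 0]'

```text
t: 21.0
ee_pos: [589.7, 251.3, 310.4]
orientation: [0.242, 3.127, 0.004]
ft_force: [0.7, -0.2, 0.0]
width: 52.5
grasp_force: 0.0
```

```bash
python3 ang.py; python3 look.py w7.png; python3 - <<'E'
from h import *
a=cam('scene');b=cam('top'); cv2.imwrite('pics/f.png',np.hstack([a['pixels'][60:300,90:390],b['pixels'][60:300,90:390]])[...,::-1])
for k in ('vial_a','loupe','brush'):
    for r in models.landmark_of(b,k)[:2]: print(k,round(r['conf'],2),atz(b,*r['location'],0).round())
E
```

```text
top 251 [-1.  71.  73.2]
scene 218 [-6.4 -2.5 67.7]
wrist 4821 [-2.6 70.  71.1]
21.15 [588.6 250.9 306.7] 53.0891471756657 [ 0.9 -0.5 -0.4]
21.2 [588.  250.6 305.3] fing 81.2 [ 0.38  0.34  1.47  0.    1.33 -1.03]
key_grip 0.59 [250. 175.] [598. 251. 107.]
key_grip 0.17 [212. 207.] [633. 194. 107.]
panel_lip 0.82 [249. 131.] [544. 258.  74.]
panel_hinge 0.78 [249. 169.] [597. 250.  71.]
bottle 452 [ 572.50543206 -214.566522    187.92822513] [ 600.76011937 -194.29989187  209.69007793]
vial_a 0.59 [667. 297.   0.]
loupe 0.65 [672. 173.   0.]
loupe 0.23 [604. 259.   0.]
brush 0.75 [ 678. -179.    0.]
```

View pics/f.png

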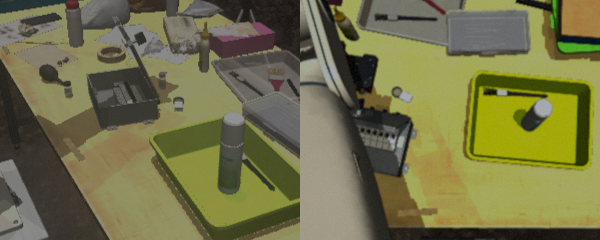

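The panel stands open (left half, ~(125,55)), with the breakers showing at (125,95). The bottle stands in the tray at (230,150), and the vials, loupe and brush are in place.

```bash
python3 -c "
from h import *
print(ticket.close_job())"
```

```text
the job is handed in; nothing more can be done
None
```

I've handed the job in: the bottle stands released in the tray, the key is turned about 87° and the panel is open about 71°. The robot is clear, and the vials, loupe and brush look undisturbed. The hand-in returned no verdict.

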